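# Funnel in, safety cap off

### The arm

A 6-joint arm with a two-finger parallel gripper is mounted at the origin on a cart in front of the work surface, level with it; the furniture and walls round the work are solid. World frame = base frame: x ahead of the robot, y to its left, z up, the work surface at z = 0. Lengths are in mm, angles in rad, forces in N, time in s.
With the tool pointing down it reaches from about 275 to 850 mm from the base axis. Payload 19 kg.
Tool frame: the origin (TCP) lies midway between the tips of the shut fingers; the grasp point (between the pads) lies 19 mm behind it; z points along the fingers, x is the direction in which the jaws open and shut, and the axes are right-handed (so a half turn about z gives the same grasp; the last joint's range is limited). The gripper opens to 85 mm and grips with 20 to 120 N. Pads are 22 mm wide; open, the fingers measure 114 mm over their backs; the gripper's body (76 mm by 85 mm) begins 54 mm behind the grasp point. The pads swing forward as they close: fully open they stand 13 mm farther back than shut.
Start: joints at [1.1, 0.15, 1.437, -0, 1.554, -0.134], TCP at [190.022, 542.662, 231.267] pointing down, gripper open.
Joint ranges: [-2.8, 2.8], [-0.68, 2.1], [0.12, 2.68], [-1.39, 4.53], [0.16, 2.79], [-2.81, 2.81]. Speed limits (rad/s): [1.89, 1.89, 2.22, 3.01, 3.01, 3.01].

### API

Orientations are given as [roll, pitch, yaw] about the fixed x, y, z axes, in that order (R = Rz(yaw) Ry(pitch) Rx(roll)).
In Python, from plant import monitor, cams, robot gives the robot as it stands.
- The arm moves only by the tool servo_tool, never from a script. Its argument "series" is text: rows parted by semicolons, each of 5 numbers parted by spaces: the shift along the tool's x, y, z in mm, then the turn about the tool's z in degrees, then the closure in counts, from 0 (fully open) to 255 (shut). A call has 1 to 10 rows; each row shifts and turns the pose as measured when the row begins, along the tool's axes as they then stand; what a row does not reach is not made up. A row lasts 1/8 s, in which the tool goes at most 62.5 mm and 10.7 degrees, less where a joint would pass 70% of its speed; a pose out of reach is approached as far as the arm can. A call with a gripper value outside its range is refused whole. The fingers move at their own pace and stop on an object; "force" is the grip in N (left out, the last holds). Time passes only in rows, so rows that do not move let the fingers close. It gives the time, the measured TCP pose, the force and the opening at its end, in the units of the state.
- monitor.sense(): the state, without advancing time (a new reading comes with each control period).
- cams.camera(name): name is "scene" or "side" or "wrist"; returns a dict with "img" (384x512x3 uint8, red, green, blue), "intrinsics" (3x3 intrinsics, pixels), "world_from_camera" (4x4, takes a point from camera to world coordinates); the wrist camera has in their place "hand_eye" (4x4, takes a point from camera to tool coordinates, whose origin is the TCP and whose axes are the tool frame's). Camera axes: x right, y down, z forward; pixel columns grow to the right and rows downward; lengths in mm; the calibration is good to about 2 mm. A picture is of the moment at which its call begins: read the wrist's pose just before it. There is no depth.
- robot.close_job(): hands the job in, once; it reports no verdict.
Trained networks look in a picture, given as the dict that the camera call returned (one of the last four; its "shot" number tells which), for a name from the list of things; names that differ only in an ending like _2 or _b are one class to them, and where a whole thing is asked for, a point or a joint stands for the part that bears it (a point fixed in the world has none). Each returns a list of dicts, best first, with "score" (0 to 1); they miss things now and then, are a little off and sometimes report something else, mostly with a low value. They report only what shows in the picture. A call takes as long as a camera call. They do not tell look-alikes from the thing itself.
- cams.spot_in(query, picture): "extent" ([left, top, width, height] in pixels, round what is visible of it).
The state is a dict: "time_s": time; "joint_positions": joint angles; "qvel": joint speeds; "joint_efforts": joint torques, N m; "tool_pos": TCP position; "eef_rot": TCP orientation; "wrist_force": force on the tool from outside, world axes, zero at the start; "moment": the same for the moment, N m; "opening": opening from 0.0 (shut) to 1.0 (fully open).
Only numpy, scipy, OpenCV 4.12 (cv2) and the standard library are available. Lean on these libraries where they do the work, as an engineer would, in place of code of your own. Each camera call takes 0.05 s, during which the arm holds its last target.

### The job

Get ready to decant the solvent: lift the blue funnel out of its white stand, lower it gently into the neck of the clear glass jar until it sits fully home, and let it go. Then open the amber bottle's red push-and-turn safety cap: press it down against its spring, twist it counter-clockwise (seen from above) while it is pressed until it is free, and lift it straight up about 5 cm. The job finishes with the gripper still holding the cap, level, above the bottle; the funnel stays in the jar and the jar and everything else stay where they stand.

Things in the scene. Friction and masses are not known exactly. Their poses are not given: they have to be found in the camera images.
- funnel_center (a point): Blue funnel, upright, loose, 60 g, 75 mm high: point on its axis at half height, z up. From below: tapered stem 40 mm long, 12 mm wide at the tip, 19 at its top; flat ledge 30 mm wide (2.5 mm above this point); cone; straight round rim band 52 mm wide, from 17.5 to 37.5 mm above this point: grip it across its outside from above. At first it hangs in the stand by its ledge.
- stand_hole (a point): White drip stand fixed to the bench, 84x84x55 mm; this point is at the middle of the 23 mm hole in its top face, which carries the funnel's ledge.
- jar: Clear glass jar standing loose on the bench, 0.5 kg, 72 mm across and 100 mm tall with a narrow open neck; origin at the centre of its underside, z up.
- jar_rim (a point): Centre of the jar's mouth, on top of the neck rim, 100 mm above the bench: the neck is 23 mm wide inside, 32 mm outside, 20 mm tall, and clear 45 mm deep. The funnel is home when its ledge rests on this rim, its centre then 2.5 mm below this point.
- bottle: Amber solvent bottle, upright, fixed to the bench in a dark round holder (112 mm across, 24 mm high); origin on the bench at its axis, z up. Body 90 mm across up to 97 mm, shoulder up to 120 mm, neck 34 mm across up to the rim at 150 mm.
- bottle_rim (a point): Centre of the rim of the bottle's neck, 150 mm above the bench. Three lugs lock the cap here: it neither lifts nor turns until pressed down 3.5 mm (5 to 6 is good, 7 is a solid stop); while kept pressed it turns counter-clockwise seen from above, and is free to lift straight off when turned by 35 to 85 degrees (60 is good; solid stop near 88).
- cap_center (a point): Red ribbed round cap with a white arrow on top, loose, 40 g, 52 mm across, 27 mm high: point on its axis at half height, z up. At first it is locked on the bottle, this point 5.5 mm above the bottle's rim, its x axis along the bottle's within about 6 degrees. Grip it from above across its outside, finger ends no more than 27 mm below its top (the bottle's shoulder begins 49 mm below).
- stapler: Bystander, loose, not to be disturbed: red and black stapler lying on the bench, 34x136x46 mm; origin at the centre of its underside.
- dropper: Bystander, loose, not to be disturbed: small brown dropper bottle with a black teat, 33 mm across and 102 mm tall; origin at the centre of its underside.
- tape_roll: Bystander, loose, not to be disturbed: roll of green-cored white tape, 93 mm across and 48 mm tall; origin at the centre of its underside.
- flow_sample: Bystander, loose, not to be disturbed: flat green packet, 80x204x11 mm; origin at the centre of its underside.
- seal (a joint): Height (m) of the sprung white seal in the bottle's neck, which carries the cap: 0 while the cap is locked, negative when the cap is pressed down (-0.007 at the solid stop), +0.002 with the cap off. It pushes the cap up with 6 N, and 1 N more for each mm pressed.
There are look-alikes about, which are no part of the job. Of the things shaped like the part that bears cap_center, the red one is meant.

How it is judged:
By the outcome, as a careful person would: the job done as asked, in the order asked, and still so for the second after the job is handed in, while the arm keeps its last pose, push and grip.
It also fails if it takes over 51 s, if anything falls off the work surface, if the arm or the gripper's body presses on something with over 40 N, if the wrist force passes 120 N, or if a joint passes its speed limit or range.

## Working session

There is one attempt and no reset: what is moved stays moved. The work goes in short steps, Python scripts to look and compute and a tool call to move; the robot and the scene stay as the last step left them, time stands still between calls to the robot, and variables do not carry over. Pictures are saved under pics/ and viewed, and the job is handed in when it is done.

Besides the shell and the picture viewer there is one more tool, called after ">>>" in YAML: its name, and indented under it one key for each argument. servo_tool: Moves the arm, as the interface text tells. Its arguments: {"type":"object","properties":{"series":{"type":"string"},"force":{"type":"number"}},"required":["series"]}

```bash
ls; mkdir -p pics; python3 - <<'E'
from plant import monitor,cams,robot
import cv2,numpy as np
s=monitor.sense();print({k:np.round(v,3).tolist() for k,v in s.items()})
for n in ["scene","side"]:
    p=cams.camera(n);cv2.imwrite(f"pics/{n}0.png",p["img"][:,:,::-1])
    print(n,p["intrinsics"].round(1).tolist(),p["world_from_camera"].round(3).tolist(),p["shot"])
    for q in ["funnel_center","stand_hole","jar","jar_rim","bottle","cap_center","bottle_rim"]:
        try:
            print(q,[(np.round(d["extent"]).tolist(),round(d["score"],2)) for d in cams.spot_in(q,p)][:4])
        except Exception as e: print(q,e)
print(monitor.sense()["time_s"])
E
```

```text
pics
{'time_s': 0.0, 'joint_positions': [1.1, 0.151, 1.438, -0.0, 1.554, -0.134], 'qvel': [0.001, 0.0, -0.003, -0.001, 0.001, -0.002], 'joint_efforts': [-0.001, -71.306, -57.086, -0.0, 0.009, 0.0], 'tool_pos': [189.951, 542.479, 230.679], 'eef_rot': [-3.141, 0.001, 1.234], 'wrist_force': [0.415, -0.001, -0.875], 'moment': [0.003, 0.032, -0.015], 'opening': 0.998}
scene [[490.7, 0.0, 259.6], [0.0, 490.7, 193.5], [0.0, 0.0, 1.0]] [[0.386, -0.496, 0.777, -709.814], [-0.922, -0.201, 0.33, -390.052], [-0.008, -0.845, -0.535, 997.52], [0.0, 0.0, 0.0, 1.0]] 1
funnel_center [([349.0, 236.0, 16.0, 20.0], 0.59)]
stand_hole [([342.0, 243.0, 27.0, 35.0], 0.67)]
jar [([213.0, 190.0, 23.0, 36.0], 0.94), ([332.0, 193.0, 12.0, 28.0], 0.72)]
jar_rim [([215.0, 193.0, 21.0, 29.0], 0.74)]
bottle [([283.0, 202.0, 29.0, 44.0], 0.57)]
cap_center [([292.0, 187.0, 13.0, 17.0], 0.77), ([250.0, 232.0, 12.0, 16.0], 0.7), ([254.0, 218.0, 20.0, 14.0], 0.66)]
bottle_rim [([283.0, 205.0, 30.0, 40.0], 0.76)]
side [[395.7, 0.0, 259.5], [0.0, 395.7, 193.6], [0.0, 0.0, 1.0]] [[-0.925, -0.177, 0.336, 146.191], [-0.38, 0.452, -0.807, 1169.623], [-0.009, -0.874, -0.486, 733.759], [0.0, 0.0, 0.0, 1.0]] 2
funnel_center [([315.0, 162.0, 10.0, 15.0], 0.63)]
stand_hole [([309.0, 171.0, 23.0, 14.0], 0.57), ([239.0, 219.0, 24.0, 36.0], 0.43)]
jar [([239.0, 219.0, 26.0, 35.0], 0.63), ([275.0, 161.0, 13.0, 17.0], 0.27)]
jar_rim [([240.0, 220.0, 24.0, 34.0], 0.94), ([264.0, 171.0, 33.0, 41.0], 0.34)]
bottle [([264.0, 172.0, 34.0, 41.0], 0.85)]
cap_center [([273.0, 162.0, 15.0, 15.0], 0.7), ([268.0, 215.0, 10.0, 14.0], 0.52), ([286.0, 220.0, 21.0, 13.0], 0.46)]
bottle_rim [([267.0, 176.0, 27.0, 39.0], 0.71), ([240.0, 219.0, 23.0, 36.0], 0.54), ([243.0, 264.0, 27.0, 42.0], 0.35)]
0.8
```

```bash
python3 - <<'E'
import cv2
a=cv2.imread("pics/scene0.png")[150:310,180:400];cv2.imwrite("pics/scene0z.png",cv2.resize(a,None,fx=3.6,fy=3.6,interpolation=cv2.INTER_CUBIC))
a=cv2.imread("pics/side0.png")[130:310,200:400];cv2.imwrite("pics/side0z.png",cv2.resize(a,None,fx=3.3,fy=3.3,interpolation=cv2.INTER_CUBIC))
E
```

```text
(no output)
```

View pics/scene0z.png

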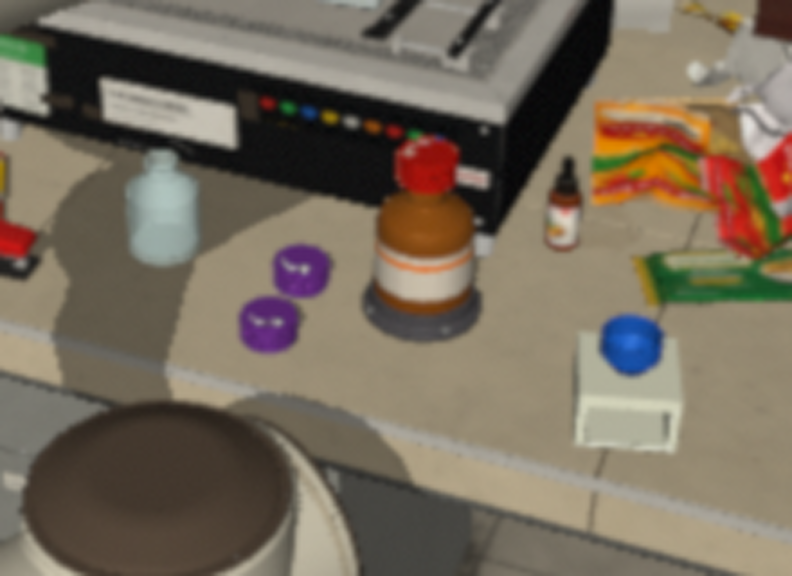

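View pics/side0z.png

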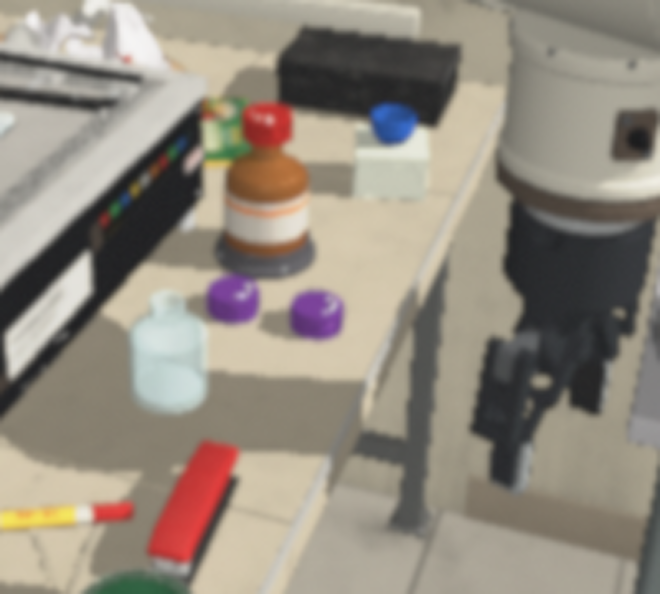

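View pics/scene0.png

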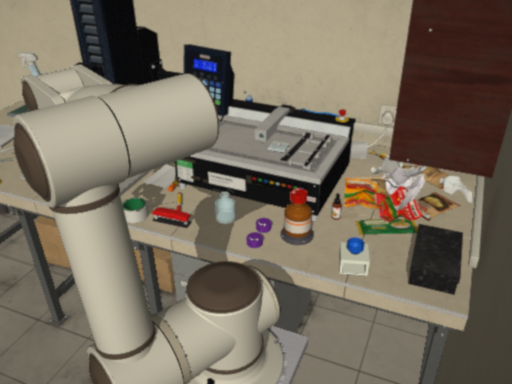

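```bash
cat >h.py <<'E'
import numpy as np,cv2
from scipy.optimize import least_squares
from plant import monitor,cams,robot
from scipy.spatial.transform import Rotation as Ro
def ray(K,T,uv):
    d=T[:3,:3]@np.linalg.inv(K)@np.array([uv[0],uv[1],1.]);return T[:3,3],d/np.linalg.norm(d)
def tri(rays):
    A=np.zeros((3,3));b=np.zeros(3)
    for o,d in rays:
        P=np.eye(3)-np.outer(d,d);A+=P;b+=P@o
    X=np.linalg.solve(A,b);return X,[round(float(np.linalg.norm((np.eye(3)-np.outer(d,d))@(X-o))),1) for o,d in rays]
def toolT(s):
    T=np.eye(4);T[:3,:3]=Ro.from_euler('xyz',s["eef_rot"]).as_matrix();T[:3,3]=s["tool_pos"];return T
def wrist():
    s=monitor.sense();p=cams.camera("wrist");return p,toolT(s)@p["hand_eye"],s
def proj(K,T,X):
    c=np.linalg.inv(T)@np.append(X,1);u=K@c[:3];return u[:2]/u[2]
E
python3 - <<'E'
from h import *
a=cams.camera("scene");b=cams.camera("side")
for n,u,v in [("funnelrim",(355.3,241.7),(319.4,163.9)),("captop",(298.9,193),(281.2,164.8)),("jarrim",(224.7,193),(250.9,220.9))]:
    print(n,*tri([ray(a["intrinsics"],a["world_from_camera"],u),ray(b["intrinsics"],b["world_from_camera"],v)]))
p,T,s=wrist()
cv2.imwrite("pics/wrist0.png",p["img"][:,:,::-1]);print(p["intrinsics"],p["hand_eye"].round(3))
E
```

```text
funnelrim [ 464.62784109 -199.1855728    92.08256002] [0.1, 0.1]
captop [548.04650008   9.14514501 164.80899096] [0.6, 0.6]
jarrim [547.86709735 275.00272235  99.98475803] [2.4, 2.4]
[[337.72688724   0.         257.28270486]
 [  0.         337.72688724 188.75116863]
 [  0.           0.           1.        ]] [[ 1.00000e+00 -0.00000e+00 -1.00000e-03  3.94000e-01]
 [ 0.00000e+00  9.66000e-01  2.59000e-01 -6.57590e+01]
 [ 1.00000e-03 -2.59000e-01  9.66000e-01 -1.43422e+02]
 [ 0.00000e+00  0.00000e+00  0.00000e+00  1.00000e+00]]
```

View pics/wrist0.png

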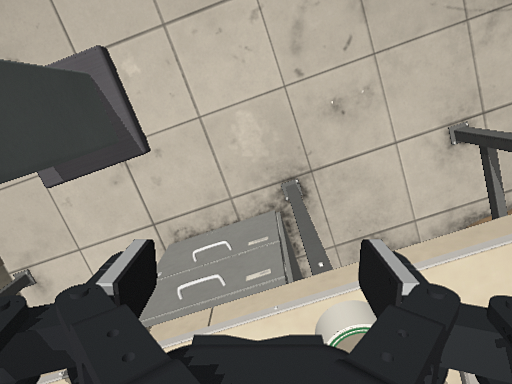

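```bash
python3 - <<'E'
from h import *
a=cams.camera("scene");b=cams.camera("side")
z1=lambda x,y:(x/3.6+180,y/3.6+150)
z2=lambda x,y:(x/3.3+200,y/3.3+130)
for n,u,v in [("corner top",z1(497,115),z2(203,80)),("foot",z1(485,243),z2(190,228)),("label TR",z1(237,118),z2(62,252)),("label BR",z1(237,145),z2(62,290)),("redbtn",z1(268,103),z2(100,230))]:
    print(n,*tri([ray(a["intrinsics"],a["world_from_camera"],u),ray(b["intrinsics"],b["world_from_camera"],v)]))
E
```

```text
corner top [633.7535506  -29.02455566 171.01918209] [3.6, 3.6]
foot [651.53002343 -16.66239913   1.60495158] [7.5, 7.5]
label TR [664.54859769 242.99987423  94.88874863] [9.1, 9.1]
label BR [667.0728798  246.39034901  57.27144406] [5.8, 5.8]
redbtn [647.90356182 207.40608482 115.90174525] [3.5, 3.5]
```

>>> servo_tool:
  series: "-47 39 0 0 0;-47 39 0 0 0;-47 39 0 0 0;-47 39 0 0 0;-47 39 0 0 0;-47 39 0 0 0;-47 39 0 0 0;-47 39 0 0 0;-47 39 0 0 0;-47 39 0 0 0"

```text
time_s: 2.3
tool_pos: [405.3, -38.1, 232.4]
eef_rot: [3.135, -0.002, 1.241]
wrist_force: [1.3, 1.3, 0.9]
opening: 0.998
```

>>> servo_tool:
  series: "-45 36 0 0 0;-45 36 0 0 0;-44 36 0 0 0;0 0 0 0 0"

```text
time_s: 2.8
tool_pos: [465.1, -209.7, 232.7]
eef_rot: [3.134, -0.002, 1.236]
wrist_force: [0.1, 0.6, -0.7]
opening: 0.998
```

```bash
cat >look.py <<'E'
import sys
from h import *
tag=sys.argv[1]
p,T,s=wrist();np.savez(f"{tag}.npz",K=p["intrinsics"],T=T)
print(np.round(s["time_s"],2),np.round(s["tool_pos"],1),np.round(s["eef_rot"],4),np.round(s["wrist_force"],1),round(s["opening"],3))
for q in sys.argv[2:]:
    print(q,[(np.round(d["extent"],1).tolist(),round(d["score"],2)) for d in cams.spot_in(q,p)][:4])
cv2.imwrite(f"pics/{tag}.png",p["img"][:,:,::-1])
E
python3 look.py w1 funnel_center stand_hole
```

```text
2.8 [ 465.1 -209.7  232.7] [ 3.1341e+00 -1.8000e-03  1.2358e+00] [ 0.1  0.6 -0.7] 0.998
funnel_center [([242.5, 143.4, 59.0, 59.2], 0.71)]
stand_hole [([207.5, 102.7, 118.7, 117.8], 0.67), ([246.0, 276.9, 113.0, 66.2], 0.47)]
```

View pics/w1.png

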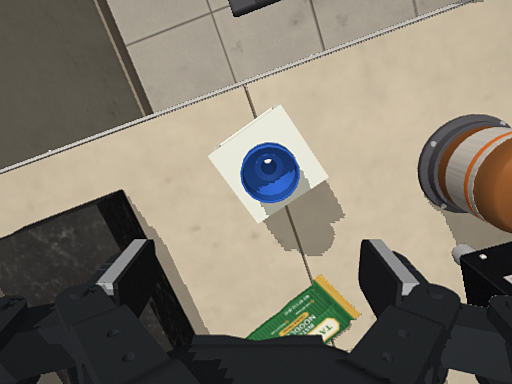

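```bash
cat >blue.py <<'E'
import sys
from h import *
def blob(img,kind,roi=None):
    h=cv2.cvtColor(img,cv2.COLOR_BGR2HSV)
    if kind=="blue": m=cv2.inRange(h,(100,120,40),(130,255,255))
    if kind=="red": m=cv2.inRange(h,(0,150,60),(6,255,255))|cv2.inRange(h,(172,150,60),(180,255,255))
    if roi:
        mm=np.zeros_like(m);x,y,w,hh=roi;mm[y:y+hh,x:x+w]=255;m&=mm
    m=cv2.morphologyEx(m,cv2.MORPH_CLOSE,np.ones((5,5)))
    c=max(cv2.findContours(m,cv2.RETR_EXTERNAL,cv2.CHAIN_APPROX_NONE)[0],key=cv2.contourArea)
    return cv2.convexHull(c)
def atz(tag,uv,z):
    f=np.load(tag+".npz");o,d=ray(f["K"],f["T"],uv);return o+d*(z-o[2])/d[2]
E
python3 - <<'E'
from blue import *
c=blob(cv2.imread("pics/w1.png"),"blue");e=cv2.fitEllipse(c);print(e,cv2.boundingRect(c))
for z in(70,80,90):print(atz("w1",e[0],z))
E
```

```text
((269.47808837890625, 172.57386779785156), (58.60758972167969, 59.81233215332031), 168.18234252929688) (241, 143, 59, 60)
[ 470.85900898 -199.38032239   70.        ]
[ 468.60846721 -198.99503922   80.        ]
[ 466.35792544 -198.60975604   90.        ]
```

>>> servo_tool:
  series: "11 -2.4 30 0 0;0 0 35 0 0;0 0 0 0 0"

```text
time_s: 3.32
tool_pos: [466.4, -191.3, 169.0]
eef_rot: [3.13, -0.002, 1.243]
wrist_force: [0.0, -0.1, 0.1]
opening: 1.005
```

```bash
python3 look.py w2 funnel_center; python3 - <<'E'
from blue import *
R=[]
for t in("w1","w2"):
    c=blob(cv2.imread(f"pics/{t}.png"),"blue");e=cv2.fitEllipse(c);print(e,cv2.boundingRect(c))
    print(atz(t,e[0],90)); f=np.load(t+".npz");R.append(ray(f["K"],f["T"],e[0]))
print(tri(R))
E
```

```text
3.32 [ 466.4 -191.3  169. ] [ 3.1300e+00 -1.9000e-03  1.2429e+00] [ 0.  -0.1  0.1] 1.005
funnel_center [([211.8, 162.5, 73.0, 73.9], 0.68), ([428.5, 125.1, 83.5, 132.7], 0.68)]
((269.47808837890625, 172.57386779785156), (58.60758972167969, 59.81233215332031), 168.18234252929688) (241, 143, 59, 60)
[ 466.35792544 -198.60975604   90.        ]
((247.28945922851562, 198.41513061523438), (73.8874740600586, 75.7149658203125), 177.29119873046875) (210, 161, 75, 76)
[ 465.82365831 -198.06794889   90.        ]
(array([ 467.83274463, -198.91136422,   83.17395559]), [0.1, 0.1])
```

View pics/w2.png

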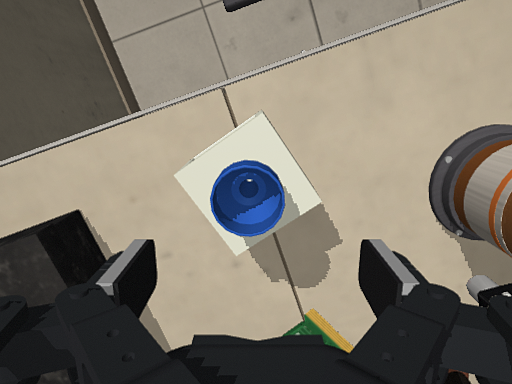

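```bash
cat >to.py <<'E'
import sys
from h import *
s=monitor.sense();T=toolT(s);g=np.array([float(x) for x in sys.argv[1:4]])
print(np.round(s["time_s"],2),np.round(s["tool_pos"],1),np.round(s["eef_rot"],4),np.round(s["wrist_force"],1),round(s["opening"],3),"delta",np.round(T[:3,:3].T@(g-T[:3,3]),1))
E
python3 to.py 466 -198.3 62
```

```text
3.42 [ 467.5 -192.4  171.7] [ 3.1260e+00 -9.0000e-04  1.2425e+00] [0.1 0.7 1.6] 1.002 delta [ -6.2  -1.2 109.7]
```

>>> servo_tool:
  series: "-6.2 -1.2 20 0 0;0 0 20 0 0;0 0 0 0 0"

```text
time_s: 3.8
tool_pos: [466.9, -198.4, 136.8]
eef_rot: [3.118, 0.001, 1.244]
wrist_force: [0.8, 0.4, 0.7]
opening: 0.997
```

```bash
python3 - <<'E'
from h import *
for i in range(4):
    s=monitor.sense();print(np.round(s["time_s"],3),np.round(s["tool_pos"],1),np.round(s["eef_rot"],4),np.round(s["qvel"],3)); cams.camera("wrist")
E
python3 to.py 466 -198.3 62
```

```text
3.8 [ 466.9 -198.4  136.8] [3.1184e+00 8.0000e-04 1.2438e+00] [ 0.001 -0.027 -0.04  -0.001  0.022 -0.002]
3.85 [ 467.3 -198.7  137.7] [3.1170e+00 1.1000e-03 1.2438e+00] [-0.    -0.006 -0.01  -0.     0.002  0.001]
3.9 [ 467.5 -198.8  137.9] [3.1165e+00 1.2000e-03 1.2438e+00] [-0.001  0.     0.002  0.001 -0.003  0.   ]
3.95 [ 467.5 -198.8  137.7] [3.1165e+00 1.3000e-03 1.2438e+00] [-0.001  0.002  0.008 -0.    -0.008 -0.001]
4.0 [ 467.4 -198.8  137.5] [3.1167e+00 1.2000e-03 1.2438e+00] [ 0.8 -0.4 -0.1] 0.998 delta [ 0.1 -3.4 75.5]
```

>>> servo_tool:
  series: "0 0 -15 0 0;0 0 -15 0 0;0 0 -15 0 0;0 0 -15 0 0;0 0 -15 0 0;0 0 0 0 0"

```text
time_s: 4.75
tool_pos: [466.2, -198.4, 220.9]
eef_rot: [3.113, 0.002, 1.244]
wrist_force: [0.6, -0.7, 1.0]
opening: 1.002
```

```bash
cat > st.py <<'E'
from h import *
for i in range(4):
    cams.camera("wrist")
s=monitor.sense();print(np.round(s["time_s"],3),np.round(s["tool_pos"],1),np.round(s["eef_rot"],4),np.round(s["wrist_force"],1),round(s["opening"],3))
E
python3 st.py
python3 to.py 466 -198.3 100
```

```text
4.95 [ 465.6 -198.   218.9] [3.1154e+00 1.5000e-03 1.2438e+00] [-1.2 -0.  -0.3] 1.002
4.95 [ 465.6 -198.   218.9] [3.1154e+00 1.5000e-03 1.2438e+00] [-1.2 -0.  -0.3] 1.002 delta [ 1.000e-01 -2.600e+00  1.189e+02]
```

>>> servo_tool:
  series: "0 -3 60 0 0"

```text
time_s: 5.08
tool_pos: [465.8, -198.7, 160.8]
eef_rot: [3.109, 0.003, 1.244]
wrist_force: [0.2, -0.8, -1.0]
opening: 1.004
```

```bash
python3 st.py;python3 st.py
```

```text
5.275 [ 464.  -197.5  159.2] [3.1171e+00 1.0000e-03 1.2438e+00] [-0.3  0.6  1.5] 1.001
5.475 [ 464.9 -198.1  160.7] [3.1131e+00 2.0000e-03 1.2439e+00] [-0.4 -0.  -0.4] 0.995
```

```bash
python3 st.py;python3 to.py 466.5 -198.5 100;python3 look.py w3 funnel_center;python3 - <<'E'
from blue import *
for t in("w3",):
    c=blob(cv2.imread(f"pics/{t}.png"),"blue");e=cv2.fitEllipse(c);print(e,cv2.boundingRect(c))
    print(atz(t,e[0],90))
E
```

```text
5.675 [ 464.4 -197.8  159.5] [3.1145e+00 1.7000e-03 1.2438e+00] [ 0.9 -0.2 -0.6] 0.997
5.68 [ 464.4 -197.8  159.5] [3.1145e+00 1.7000e-03 1.2438e+00] [ 0.9 -0.2 -0.6] 0.997 delta [ 0.1  0.6 59.6]
5.68 [ 464.4 -197.8  159.5] [3.1145e+00 1.7000e-03 1.2438e+00] [ 0.9 -0.2 -0.6] 0.997
funnel_center [([218.5, 160.4, 78.1, 78.8], 0.61)]
((257.3966369628906, 200.3413543701172), (76.79043579101562, 78.94567108154297), 174.63079833984375) (219, 161, 78, 79)
[ 465.53739412 -198.06691551   90.        ]
```

>>> servo_tool:
  series: "0 0.6 30 0 0;0 0 30 0 0;0 0 0 0 0;0 0 0 0 0"

```text
time_s: 6.28
tool_pos: [467.1, -199.0, 99.9]
eef_rot: [3.113, 0.002, 1.244]
wrist_force: [-0.8, -0.1, 0.4]
opening: 0.999
```

```bash
python3 to.py 466.3 -198.2 62
```

```text
6.28 [ 467.1 -199.    99.9] [3.1127e+00 2.1000e-03 1.2439e+00] [-0.8 -0.1  0.4] 0.999 delta [ 0.6 -2.1 37.9]
```

>>> servo_tool:
  series: "0.5 -2 19 0 0;0 0 18 0 0;0 0 0 0 0;0 0 0 0 0"
  force: 25

```text
time_s: 6.78
tool_pos: [468.6, -199.6, 67.7]
eef_rot: [3.106, 0.004, 1.244]
wrist_force: [-0.0, -0.8, 0.6]
opening: 1.002
```

```bash
python3 to.py 466.3 -198.2 62;python3 look.py w4
```

```text
6.78 [ 468.6 -199.6   67.7] [3.106  0.0037 1.2439] [-0.  -0.8  0.6] 1.002 delta [ 0.6 -2.8  5.6]
6.78 [ 468.6 -199.6   67.7] [3.106  0.0037 1.2439] [-0.  -0.8  0.6] 1.002
```

View pics/w4.png

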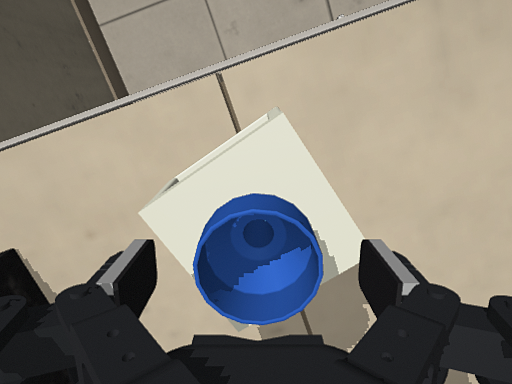

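>>> servo_tool:
  series: "0.3 -2.5 4 0 0;0 0 0 0 255;0 0 0 0 255;0 0 0 0 255;0 0 0 0 255;0 0 0 0 255;0 0 0 0 255"
  force: 25

```text
time_s: 7.7
tool_pos: [466.8, -198.8, 64.8]
eef_rot: [3.104, 0.004, 1.244]
wrist_force: [0.6, -0.0, 1.6]
opening: 0.599
```

```bash
python3 to.py 466.3 -198.2 230;python3 look.py w5
```

```text
7.7 [ 466.8 -198.8   64.8] [3.104  0.0042 1.2439] [ 0.6 -0.   1.6] 0.599 delta [  -0.3    5.5 -165.1]
7.7 [ 466.8 -198.8   64.8] [3.104  0.0042 1.2439] [ 0.6 -0.   1.6] 0.599
```

View pics/w5.png

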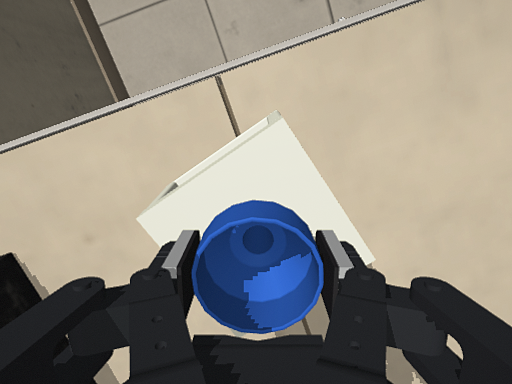

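>>> servo_tool:
  series: "0 0 -15 0 255;0 0 -30 0 255;0 0 -40 0 255;0 0 -40 0 255;0 0 -40 0 255;0 0 -15 0 255;0 0 0 0 255"

```text
time_s: 8.62
tool_pos: [459.5, -195.3, 254.7]
eef_rot: [3.103, 0.005, 1.244]
wrist_force: [-0.7, -0.4, -1.5]
opening: 0.598
```

```bash
python3 st.py; python3 to.py 540 275 250;python3 look.py w6
```

```text
8.825 [ 459.1 -195.   252.6] [3.1062 0.0037 1.2439] [ 0.6 -0.2 -0. ] 0.594
8.82 [ 459.1 -195.   252.6] [3.1062 0.0037 1.2439] [ 0.6 -0.2 -0. ] 0.594 delta [471.1 -74.2  -1.8]
8.82 [ 459.1 -195.   252.6] [3.1062 0.0037 1.2439] [ 0.6 -0.2 -0. ] 0.594
```

View pics/w6.png

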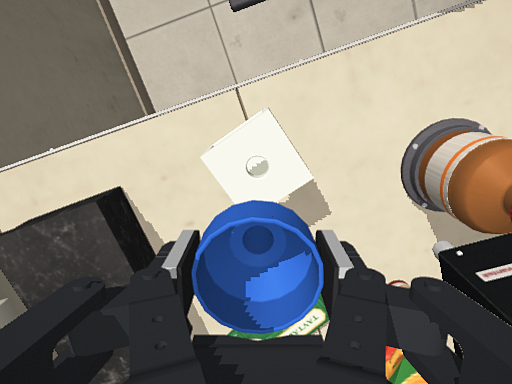

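>>> servo_tool:
  series: "25 -4 0 0 255;40 -6 0 0 255;50 -8 0 0 255;50 -8 0 0 255;50 -8 0 0 255;50 -8 0 0 255;50 -8 0 0 255;50 -8 0 0 255;50 -8 0 0 255;30 -5 0 0 255"

```text
time_s: 10.12
tool_pos: [535.0, 261.6, 238.6]
eef_rot: [3.119, 0.008, 1.239]
wrist_force: [-0.2, -0.1, -0.2]
opening: 0.599
```

```bash
python3 st.py; python3 to.py 540 275 250;python3 look.py w7 jar_rim jar
```

```text
10.325 [535.  259.6 238.8] [3.1188 0.0079 1.239 ] [-0.3  0.2 -0.7] 0.595
10.32 [535.  259.6 238.8] [3.1188 0.0079 1.239 ] [-0.3  0.2 -0.7] 0.595 delta [ 16.2  -0.  -11.3]
10.32 [535.  259.6 238.8] [3.1188 0.0079 1.239 ] [-0.3  0.2 -0.7] 0.595
jar_rim [([244.9, 127.6, 73.9, 80.9], 0.72)]
jar [([243.1, 128.0, 74.7, 78.0], 0.59)]
```

View pics/w7.png

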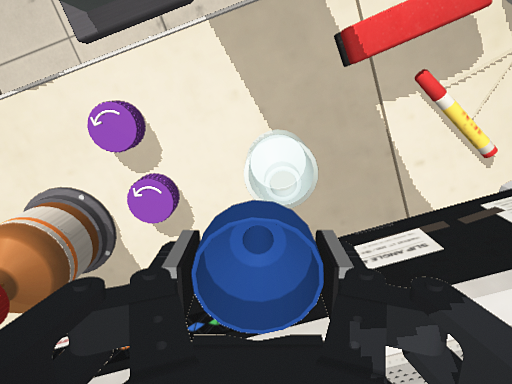

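Jar seen at about (281,170), its mouth near (284,180). The purple caps at (116,127) and (153,198) are look-alikes, off the job. Enlarging the jar neck.

```bash
python3 - <<'E'
import cv2
a=cv2.imread("pics/w7.png")[115:215,235:335]
l=cv2.cvtColor(a,cv2.COLOR_BGR2LAB);l[:,:,0]=cv2.createCLAHE(4,(4,4)).apply(l[:,:,0]);a=cv2.cvtColor(l,cv2.COLOR_LAB2BGR)
cv2.imwrite("pics/w7z.png",cv2.resize(a,None,fx=6,fy=6,interpolation=cv2.INTER_CUBIC))
E
```

```text
(no output)
```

View pics/w7z.png

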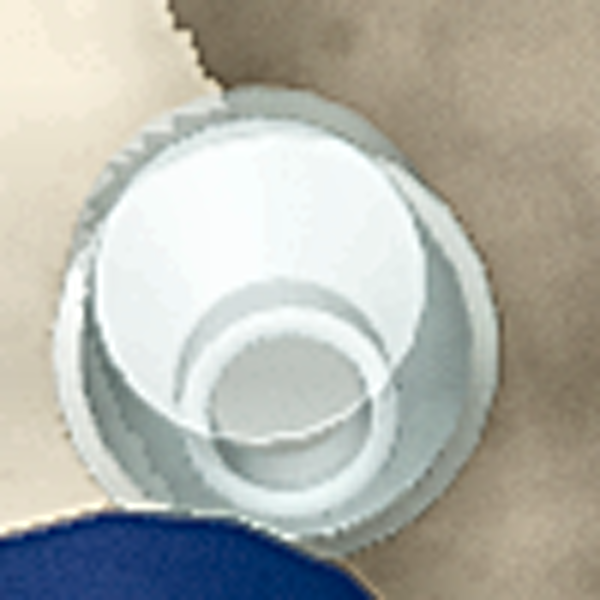

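```bash
python3 - <<'E'
from blue import *
for z in(95,100,105):print(atz("w7",(283,183.2),z))
c=blob(cv2.imread("pics/w7.png"),"blue",(180,190,160,150));e=cv2.fitEllipse(c);print(e,cv2.boundingRect(c))
c=blob(cv2.imread("pics/w5.png"),"blue",(180,190,160,150));e=cv2.fitEllipse(c);print(e,cv2.boundingRect(c))
# funnel hole at center (257,240) etc: axis points
f=np.load("w7.npz");R=np.array
E
python3 to.py 548 277 250
```

```text
[550.93147133 276.75121512  95.        ]
[549.51882608 276.86846521 100.        ]
[548.10618084 276.9857153  105.        ]
((257.6895751953125, 268.30474853515625), (132.3685760498047, 133.7134552001953), 17.995391845703125) (191, 201, 133, 133)
((257.4554138183594, 267.95477294921875), (132.57594299316406, 132.94024658203125), 84.00183868408203) (191, 201, 133, 133)
10.48 [535.2 258.5 239.8] [3.1176 0.0069 1.2371] [ 0.2 -0.1 -0.9] 0.602 delta [ 21.6   6.2 -10.2]
```

```bash
cat > fun.py <<'E'
from h import *
import sys
# pose at grip
G=toolT(dict(eef_rot=[3.104,0.0042,1.2439],tool_pos=[466.8,-198.8,64.8]))
s=monitor.sense();T=toolT(s)
j=np.array([float(sys.argv[1]),float(sys.argv[2]),100])
led=(T@np.linalg.inv(G)@np.array([465.9,-198.3,55,1]))[:3]
tip=(T@np.linalg.inv(G)@np.array([465.9,-198.3,15,1]))[:3]
print(np.round(s["time_s"],2),np.round(s["tool_pos"],1),np.round(s["eef_rot"],4),np.round(s["wrist_force"],1),round(s["opening"],3))
print("ledge",led.round(1),"tip",tip.round(1),"delta ledge->rim tool",np.round(T[:3,:3].T@(j-led),1),"tip->", np.round(T[:3,:3].T@(j-tip),1))
E
python3 fun.py 549.4 276.8
```

```text
10.48 [535.2 258.5 239.8] [3.1176 0.0069 1.2371] [ 0.2 -0.1 -0.9] 0.602
ledge [534.2 259.  230. ] tip [533.7 259.1 190. ] delta ledge->rim tool [ 22.7   5.4 130. ] tip-> [22.5  6.9 90. ]
```

>>> servo_tool:
  series: "12 3 0 0 255;10 2 0 0 255;0 0 25 0 255;0 0 0 0 255"

```text
time_s: 10.98
tool_pos: [549.5, 277.9, 214.9]
eef_rot: [3.117, 0.006, 1.235]
wrist_force: [-0.3, 0.9, -0.5]
opening: 0.598
```

```bash
python3 st.py; python3 look.py w8;python3 fun.py 549.4 276.8; python3 - <<'E'
import cv2
a=cv2.imread("pics/w8.png")[125:225,210:310]
l=cv2.cvtColor(a,cv2.COLOR_BGR2LAB);l[:,:,0]=cv2.createCLAHE(4,(4,4)).apply(l[:,:,0]);a=cv2.cvtColor(l,cv2.COLOR_LAB2BGR)
cv2.imwrite("pics/w8z.png",cv2.resize(a,None,fx=6,fy=6,interpolation=cv2.INTER_CUBIC))
E
```

```text
11.175 [550.2 278.  217.7] [3.1134 0.0034 1.2349] [ 0.1 -0.7 -0.3] 0.598
11.18 [550.2 278.  217.7] [3.1134 0.0034 1.2349] [ 0.1 -0.7 -0.3] 0.598
11.22 [550.1 278.  217.6] [3.1134 0.0033 1.2349] [ 0.2 -0.1 -0.4] 0.597
ledge [549.1 278.5 207.8] tip [548.8 278.7 167.8] delta ledge->rim tool [ -1.2  -2.2 107.8] tip-> [-1.3 -0.7 67.8]
```

View pics/w8z.png

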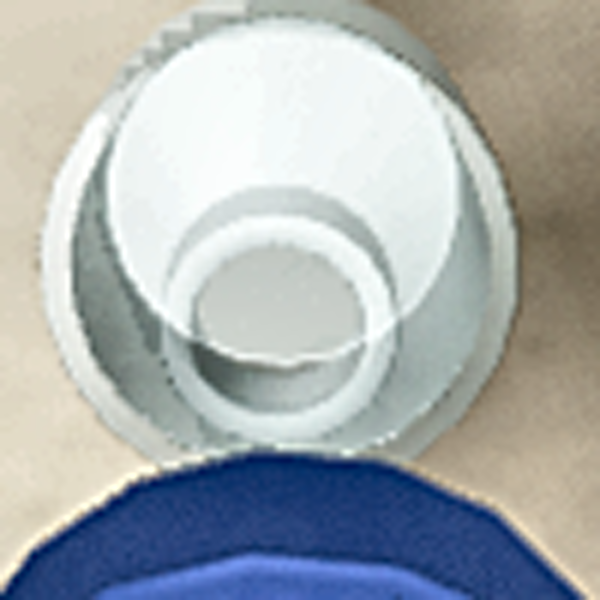

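```bash
python3 - <<'E'
from blue import *
print(atz("w8",(256.3,178.9),100))
R=[]
for t,u in(("w7",(282.9,183.1)),("w8",(256.3,178.9))):
    f=np.load(t+".npz");R.append(ray(f["K"],f["T"],u))
print(tri(R))
E
```

```text
[549.28556813 277.15212495 100.        ]
(array([550.22894548, 276.78468975,  96.6761405 ]), [0.1, 0.1])
```

>>> servo_tool:
  series: "-1 -1 20 0 255;0 0 20 0 255;0 0 12 0 255;0 0 0 0 255"

```text
time_s: 11.72
tool_pos: [551.1, 277.0, 167.3]
eef_rot: [3.11, 0.001, 1.235]
wrist_force: [0.8, 0.3, -0.4]
opening: 0.597
```

```bash
python3 st.py;python3 fun.py 549.3 277.1; python3 - <<'E'
from h import *
for n,r in(("scene",(150,250,170,270)),("side",(180,280,195,295))):
    p=cams.camera(n);a=p["img"][r[0]:r[1],r[2]:r[3],::-1]
    cv2.imwrite(f"pics/{n}1z.png",cv2.resize(a,None,fx=5.5,fy=5.5,interpolation=cv2.INTER_CUBIC))
E
```

```text
11.925 [551.6 277.2 168.5] [ 3.1086e+00 -6.0000e-04  1.2347e+00] [ 0.1  0.5 -0.8] 0.599
11.92 [551.6 277.2 168.5] [ 3.1086e+00 -6.0000e-04  1.2347e+00] [ 0.1  0.5 -0.8] 0.599
ledge [550.7 277.7 158.7] tip [550.5 278.  118.7] delta ledge->rim tool [-1.1 -3.  58.6] tip-> [-1.2 -1.5 18.6]
```

View pics/side1z.png

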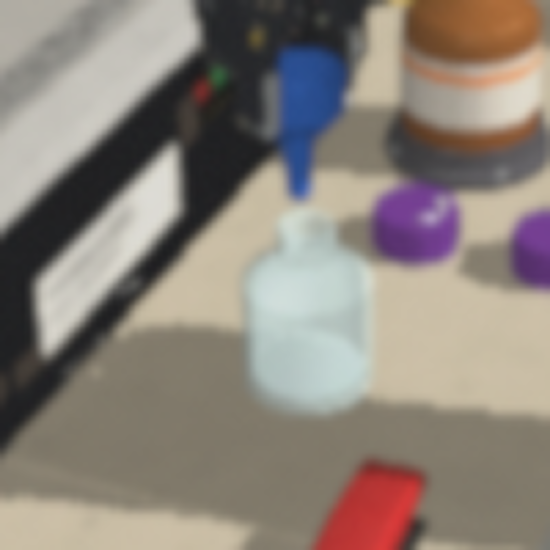

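View pics/scene1z.png

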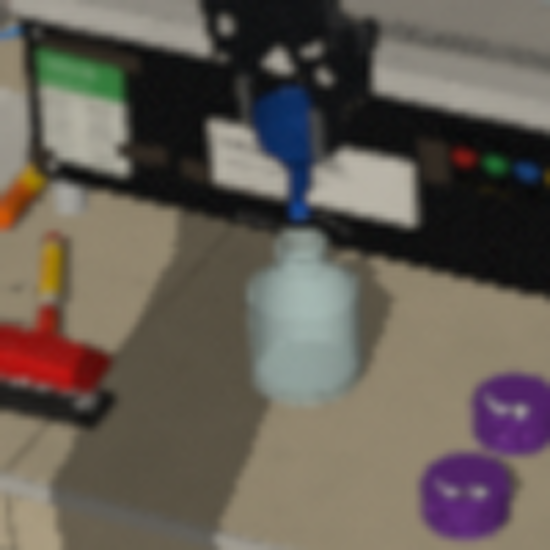

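```bash
python3 - <<'E'
from h import *
a=cams.camera("scene");b=cams.camera("side")
S=lambda x,y:((x+.5)/5.5-.5+170,(y+.5)/5.5-.5+150)
D=lambda x,y:((x+.5)/5.5-.5+195,(y+.5)/5.5-.5+180)
for n,u,v in [("tip",S(299,215),D(301,194)),("mouth",S(302,241),D(309,217)),("jarbot",S(302,385),D(309,385))]:
    print(n,*tri([ray(a["intrinsics"],a["world_from_camera"],u),ray(b["intrinsics"],b["world_from_camera"],v)]))
for n,p,r in(("scene",a,(180,210,210,240)),("side",b,(205,235,235,265))):
    x=p["img"][r[0]:r[1],r[2]:r[3],::-1]
    cv2.imwrite(f"pics/{n}2z.png",cv2.resize(x,None,fx=18,fy=18,interpolation=cv2.INTER_CUBIC))
x=np.hstack([cv2.imread("pics/scene2z.png"),cv2.imread("pics/side2z.png")]);cv2.imwrite("pics/both2.png",cv2.resize(x,(800,400)))
E
```

```text
tip [550.25186011 276.63904787 118.51849976] [0.4, 0.4]
mouth [547.04067258 273.59130783 102.53292032] [0.9, 0.9]
jarbot [546.62731924 278.31443855  -6.79828509] [2.0, 2.0]
```

View pics/both2.png

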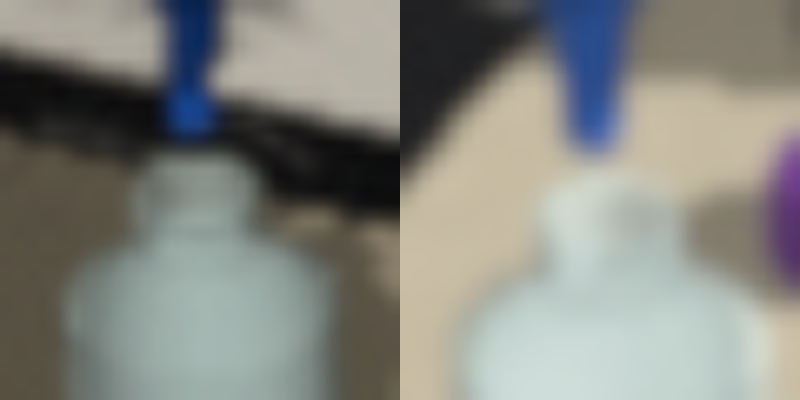

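```bash
python3 look.py w9;python3 fun.py 549.3 277.1; python3 - <<'E'
import cv2
a=cv2.imread("pics/w9.png")[90:290,160:360]
cv2.imwrite("pics/w9z.png",cv2.resize(a,None,fx=3,fy=3,interpolation=cv2.INTER_CUBIC))
E
```

```text
12.12 [551.4 277.1 168. ] [ 3.1091e+00 -2.0000e-04  1.2347e+00] [-0.9  0.8  0.5] 0.602
12.18 [551.3 277.1 167.8] [ 3.1093e+00 -1.0000e-04  1.2347e+00] [ 0.8 -0.1  0.1] 0.598
ledge [550.4 277.7 158. ] tip [550.3 277.9 118. ] delta ledge->rim tool [-0.9 -2.7 58. ] tip-> [-1.1 -1.2 18. ]
```

View pics/w9z.png

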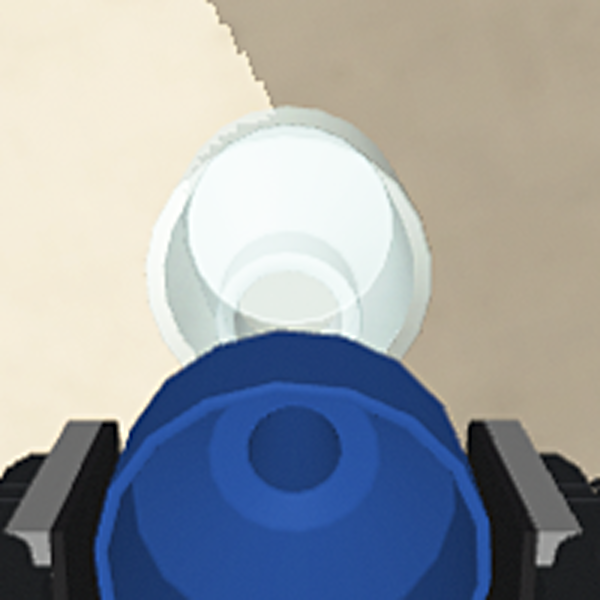

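>>> servo_tool:
  series: "-1.6 -1.2 8 0 255;0 0 6 0 255;0 0 0 0 255"

```text
time_s: 12.55
tool_pos: [549.8, 275.7, 152.5]
eef_rot: [3.11, 0.0, 1.235]
wrist_force: [-0.1, -0.1, 0.4]
opening: 0.601
```

```bash
python3 st.py;python3 fun.py 549.3 277.1; cat > sv.py <<'E'
from h import *
import sys
X=[]
for n,r in(("scene",(165,210,200,245)),("side",(190,235,228,273))):
    p=cams.camera(n);x=p["img"][r[0]:r[1],r[2]:r[3],::-1]
    X.append(cv2.resize(x,(400,400),interpolation=cv2.INTER_CUBIC))
cv2.imwrite(f"pics/{sys.argv[1]}.png",np.hstack(X))
E
python3 sv.py b3
```

```text
12.75 [550.2 275.8 153.4] [ 3.1087e+00 -5.0000e-04  1.2347e+00] [-0.7  0.2 -0.7] 0.597
12.75 [550.2 275.8 153.4] [ 3.1087e+00 -5.0000e-04  1.2347e+00] [-0.7  0.2 -0.7] 0.597
ledge [549.3 276.4 143.6] tip [549.1 276.6 103.6] delta ledge->rim tool [ 0.7 -1.6 43.6] tip-> [ 0.5 -0.1  3.6]
```

View pics/b3.png

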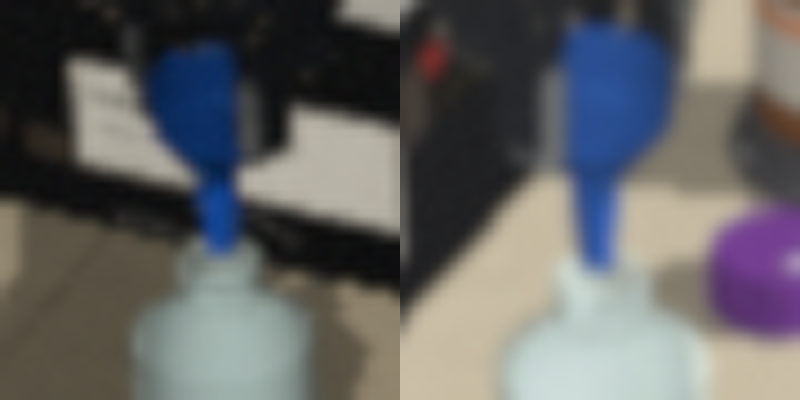

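>>> servo_tool:
  series: "0 -0.5 6 0 255;0 -0.3 6 0 255;0 -0.3 6 0 255;0 0 0 0 255"

```text
time_s: 13.35
tool_pos: [549.5, 276.0, 133.8]
eef_rot: [3.109, -0.0, 1.235]
wrist_force: [-0.1, 0.4, -0.1]
opening: 0.599
```

```bash
python3 st.py;python3 fun.py 549.3 277.1;python3 sv.py b4
```

```text
13.55 [549.9 276.1 134.8] [ 3.1079e+00 -1.2000e-03  1.2347e+00] [ 0.8 -0.1 -0.2] 0.599
13.55 [549.9 276.1 134.8] [ 3.1079e+00 -1.2000e-03  1.2347e+00] [ 0.8 -0.1 -0.2] 0.599
ledge [549.  276.6 125. ] tip [548.9 276.9  85. ] delta ledge->rim tool [ 0.5 -0.7 25. ] tip-> [  0.3   0.8 -15. ]
```

View pics/b4.png

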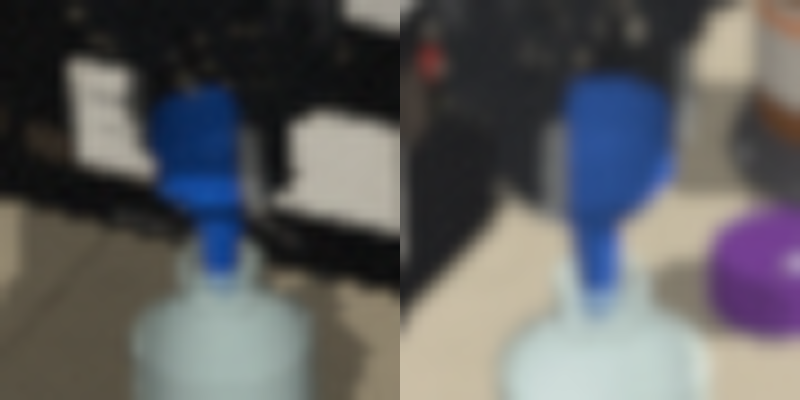

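>>> servo_tool:
  series: "-0.3 -0.5 5 0 255;-0.2 -0.4 5 0 255;0 -0.2 5 0 255;0 0 0 0 255"

```text
time_s: 14.15
tool_pos: [549.0, 275.8, 118.6]
eef_rot: [3.108, -0.001, 1.235]
wrist_force: [-0.4, 0.5, -0.1]
opening: 0.599
```

```bash
python3 st.py;python3 fun.py 549.3 277.1;python3 sv.py b5
```

```text
14.35 [549.3 275.9 119.3] [ 3.1072e+00 -1.8000e-03  1.2347e+00] [-0.1 -0.8 -0.6] 0.599
14.35 [549.3 275.9 119.3] [ 3.1072e+00 -1.8000e-03  1.2347e+00] [-0.1 -0.8 -0.6] 0.599
ledge [548.4 276.5 109.5] tip [548.4 276.7  69.5] delta ledge->rim tool [0.9 0.3 9.6] tip-> [  0.7   1.8 -30.4]
```

View pics/b5.png

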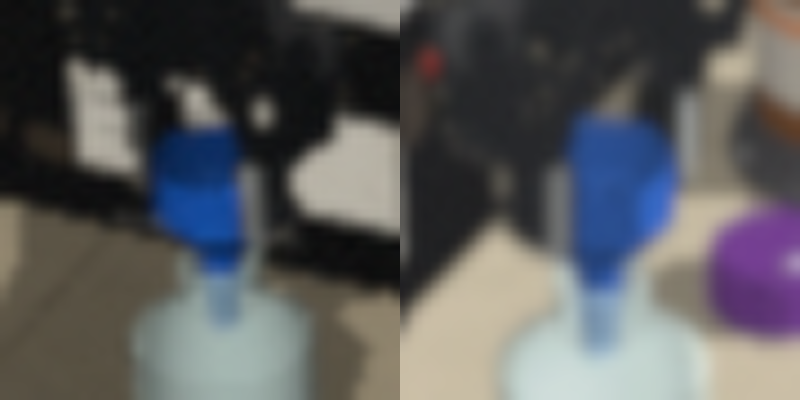

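>>> servo_tool:
  series: "0.2 0 3 0 255;0 0 3 0 255;0 0 0 0 255"

```text
time_s: 14.82
tool_pos: [549.6, 276.1, 113.0]
eef_rot: [3.107, -0.002, 1.235]
wrist_force: [-0.6, 0.3, -1.0]
opening: 0.601
```

```bash
python3 st.py;python3 fun.py 549.3 277.1
```

```text
15.025 [549.8 276.1 113.4] [ 3.1066e+00 -2.2000e-03  1.2348e+00] [-0.1  0.4 -1.3] 0.601
15.02 [549.8 276.1 113.4] [ 3.1066e+00 -2.2000e-03  1.2348e+00] [-0.1  0.4 -1.3] 0.601
ledge [548.9 276.7 103.6] tip [548.9 277.   63.6] delta ledge->rim tool [0.5 0.1 3.6] tip-> [  0.3   1.6 -36.3]
```

>>> servo_tool:
  series: "0.2 0 1.5 0 255;0 0 1 0 255;0 0 0 0 255"

```text
time_s: 15.4
tool_pos: [550.0, 276.3, 110.8]
eef_rot: [3.107, -0.002, 1.235]
wrist_force: [0.5, 0.8, -1.0]
opening: 0.595
```

```bash
python3 st.py;python3 fun.py 549.3 277.1
```

```text
15.6 [550.1 276.3 111. ] [ 3.1063e+00 -2.5000e-03  1.2348e+00] [-0.1 -0.3  0.4] 0.599
15.6 [550.1 276.3 111. ] [ 3.1063e+00 -2.5000e-03  1.2348e+00] [-0.1 -0.3  0.4] 0.599
ledge [549.2 276.9 101.2] tip [549.2 277.2  61.2] delta ledge->rim tool [0.2 0.  1.2] tip-> [  0.1   1.5 -38.8]
```

>>> servo_tool:
  series: "0 0 1 0 255;0 0 0.8 0 255;0 0 0 0 255"

```text
time_s: 15.98
tool_pos: [550.3, 276.4, 110.0]
eef_rot: [3.105, -0.003, 1.235]
wrist_force: [0.1, 0.4, 0.1]
opening: 0.597
```

```bash
python3 st.py;python3 fun.py 549.3 277.1;python3 sv.py b6;python3 look.py w10
```

```text
16.175 [550.4 276.4 109.9] [ 3.1054e+00 -3.1000e-03  1.2348e+00] [-0.1 -0.1  1.8] 0.6
16.18 [550.4 276.4 109.9] [ 3.1054e+00 -3.1000e-03  1.2348e+00] [-0.1 -0.1  1.8] 0.6
ledge [549.5 277.  100.1] tip [549.5 277.3  60.1] delta ledge->rim tool [ 0.1 -0.2  0.1] tip-> [ -0.1   1.3 -39.8]
16.27 [550.3 276.4 109.9] [ 3.1055e+00 -3.0000e-03  1.2348e+00] [-0.1  0.5  2.9] 0.595
```

View pics/b6.png

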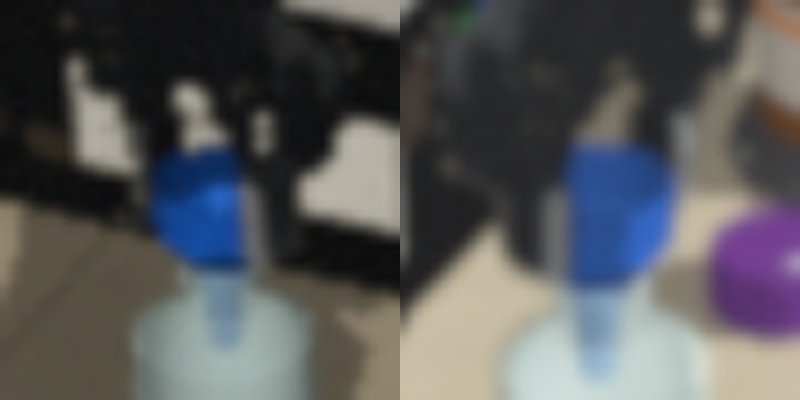

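View pics/w10.png

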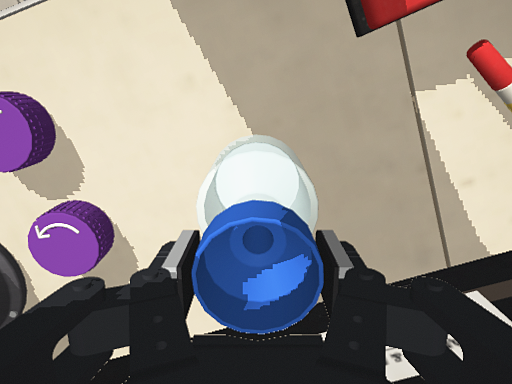

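>>> servo_tool:
  series: "0 0 1 0 255;0 0 0.5 0 255"

```text
time_s: 16.58
tool_pos: [550.7, 276.4, 109.9]
eef_rot: [3.104, -0.004, 1.235]
wrist_force: [-4.3, -1.1, 8.2]
opening: 0.601
```

```bash
python3 st.py
```

```text
16.775 [550.6 276.4 109.9] [ 3.1044 -0.0036  1.2349] [-4.  -1.3  9.6] 0.598
```

>>> servo_tool:
  series: "0 0 0 0 255;0 0 0 0 90;0 0 0 0 80;0 0 0 0 60;0 0 0 0 30;0 0 0 0 0;0 0 0 0 0;0 0 0 0 0"

```text
time_s: 17.77
tool_pos: [550.4, 276.3, 109.3]
eef_rot: [3.105, -0.003, 1.235]
wrist_force: [-0.3, 0.1, 0.1]
opening: 0.999
```

```bash
python3 look.py w11;python3 sv.py b7
```

```text
17.77 [550.4 276.3 109.3] [ 3.1051 -0.0032  1.2348] [-0.3  0.1  0.1] 0.999
```

View pics/w11.png

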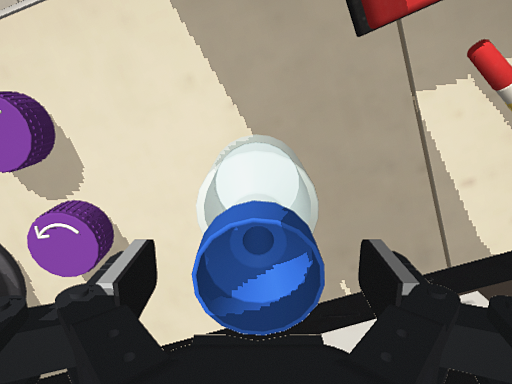

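View pics/b7.png

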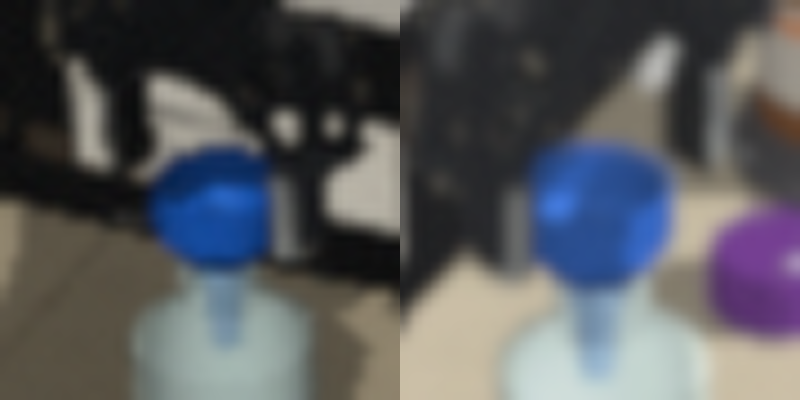

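>>> servo_tool:
  series: "0 0 -10 0 0;0 0 -25 0 0;0 0 -40 0 0;0 0 -40 0 0;0 0 -25 0 0;0 0 0 0 0"

```text
time_s: 18.68
tool_pos: [545.0, 277.6, 257.2]
eef_rot: [3.104, -0.004, 1.235]
wrist_force: [0.2, 0.3, -0.8]
opening: 1.0
```

```bash
python3 to.py 546 12 265; python3 look.py w12 funnel_center
```

```text
18.68 [545.  277.6 257.2] [ 3.1036 -0.0044  1.2348] [ 0.2  0.3 -0.8] 1.0 delta [-250.3   88.8   -5.5]
18.68 [545.  277.6 257.2] [ 3.1036 -0.0044  1.2348] [ 0.2  0.3 -0.8] 1.0
funnel_center [([228.4, 148.7, 61.9, 65.3], 0.83), ([224.1, 117.7, 71.0, 57.9], 0.24)]
```

View pics/w12.png

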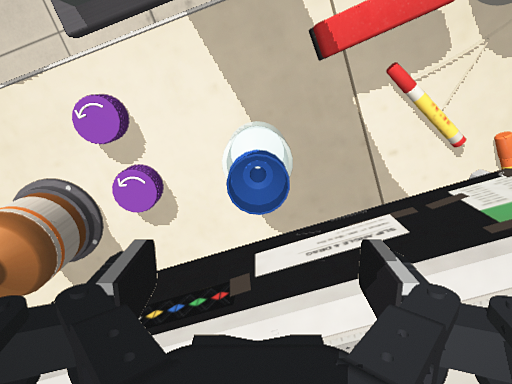

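>>> servo_tool:
  series: "-60 -7 0 0 0"

```text
time_s: 18.9
tool_pos: [518.0, 223.8, 251.9]
eef_rot: [3.109, -0.001, 1.237]
wrist_force: [0.4, -1.7, 0.1]
opening: 0.998
```

```bash
python3 st.py
```

```text
19.1 [517.7 222.4 253.8] [ 3.1068e+00 -2.0000e-03  1.2336e+00] [-0.   0.9 -0.3] 1.002
```

>>> servo_tool:
  series: "-60 -7 0 0 0"

```text
time_s: 19.23
tool_pos: [491.8, 169.4, 251.9]
eef_rot: [3.109, -0.001, 1.236]
wrist_force: [1.5, -1.0, 0.4]
opening: 0.998
```

```bash
python3 st.py
```

```text
19.425 [491.5 168.1 253.3] [ 3.1068e+00 -2.2000e-03  1.2327e+00] [-0.1  0.6  1. ] 1.001
```

>>> servo_tool:
  series: "-60 -7 0 0 0"

```text
time_s: 19.55
tool_pos: [465.9, 115.6, 252.0]
eef_rot: [3.108, -0.002, 1.237]
wrist_force: [1.1, -1.8, 0.1]
opening: 1.001
```

```bash
python3 st.py
```

```text
19.75 [465.5 114.2 253. ] [ 3.1066e+00 -2.7000e-03  1.2321e+00] [-0.3  0.4  0.1] 1.0
```

>>> servo_tool:
  series: "-60 -7 0 0 0"

```text
time_s: 19.88
tool_pos: [440.1, 62.0, 252.0]
eef_rot: [3.108, -0.003, 1.237]
wrist_force: [0.7, -1.2, 0.6]
opening: 0.999
```

```bash
python3 st.py
```

```text
20.075 [439.6  60.3 252.7] [ 3.1064 -0.0033  1.2314] [-0.4  0.6  0.5] 0.997
```

>>> servo_tool:
  series: "-2 20 0 0 0;-2 20 0 0 0;-2 20 0 0 0;-2 20 0 0 0;-2 20 0 0 0"

```text
time_s: 20.7
tool_pos: [537.4, 25.1, 255.3]
eef_rot: [3.108, -0.005, 1.24]
wrist_force: [-0.4, -0.4, 1.1]
opening: 1.003
```

```bash
python3 st.py
```

```text
20.9 [536.2  24.9 255.1] [ 3.1082 -0.0051  1.2399] [ 0.2  0.9 -0.1] 1.001
```

```bash
python3 look.py w13 cap_center
```

```text
20.9 [536.2  24.9 255.1] [ 3.1082 -0.0051  1.2399] [ 0.2  0.9 -0.1] 1.001
cap_center [([294.3, 17.3, 55.8, 57.7], 0.88), ([324.1, 103.1, 50.2, 49.3], 0.81), ([208.8, 170.9, 74.4, 76.5], 0.74), ([62.6, 290.3, 107.9, 83.3], 0.57)]
```

View pics/w13.png

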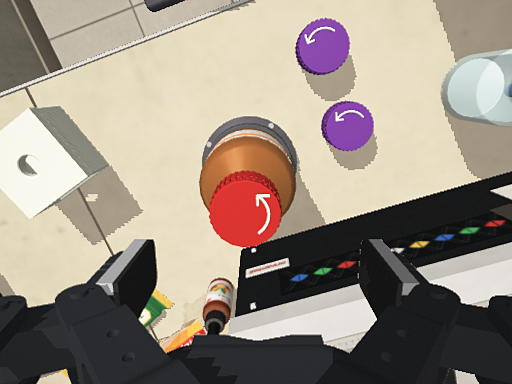

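```bash
python3 - <<'E'
import cv2
a=cv2.imread("pics/w13.png")[150:260,190:300]
cv2.imwrite("pics/w13z.png",cv2.resize(a,None,fx=5,fy=5,interpolation=cv2.INTER_CUBIC))
E
```

```text
(no output)
```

View pics/w13z.png

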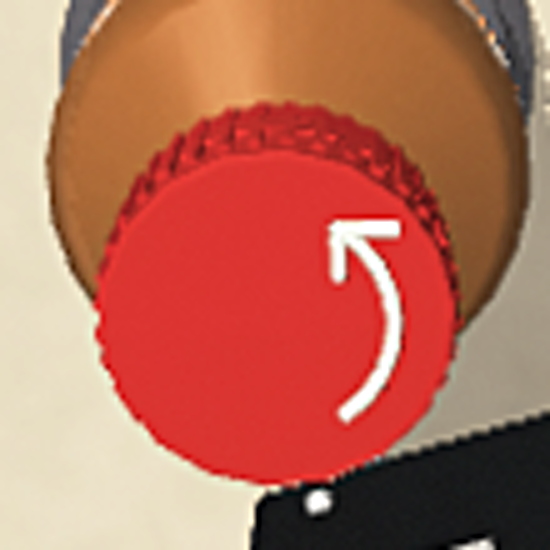

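```bash
python3 - <<'E'
from blue import *
im=cv2.imread("pics/w13.png");b=im.astype(int)
m=((b[:,:,2]>195)&(b[:,:,1]<110)&(b[:,:,0]<110)).astype(np.uint8)*255
m[:,:190]=0;m[:,300:]=0;m[:150]=0;m[260:]=0
m=cv2.morphologyEx(m,cv2.MORPH_CLOSE,np.ones((7,7)))
c=cv2.convexHull(max(cv2.findContours(m,0,1)[0],key=cv2.contourArea));e=cv2.fitEllipse(c);print(e,cv2.boundingRect(c))
for z in(165,169):print(atz("w13",e[0],z))
E
python3 to.py 549 10.5 230
```

```text
((244.27671813964844, 209.26150512695312), (71.01726531982422, 75.78443908691406), 170.39031982421875) (209, 170, 72, 77)
[547.94339363  11.43031753 165.        ]
[546.58544021  12.05386061 169.        ]
21.0 [535.7  24.6 255.6] [ 3.1073 -0.0052  1.2397] [0.8 0.4 1.3] 0.999 delta [-9.1 16.3 26.1]
```

>>> servo_tool:
  series: "-9 16 20 0 0"

```text
time_s: 21.12
tool_pos: [549.0, 11.5, 237.2]
eef_rot: [3.104, -0.006, 1.241]
wrist_force: [0.7, -0.1, 0.5]
opening: 1.001
```

```bash
python3 st.py; python3 look.py w14; python3 - <<'E'
from blue import *
print(atz("w13",(245.2,213),169))
im=cv2.imread("pics/w14.png")
cv2.imwrite("pics/w14z.png",cv2.resize(im[170:300,190:320],None,fx=4.5,fy=4.5,interpolation=cv2.INTER_CUBIC))
E
```

```text
21.325 [548.4  10.5 235.3] [ 3.1088 -0.0049  1.239 ] [-1.4 -0.   0.4] 1.004
21.32 [548.4  10.5 235.3] [ 3.1088 -0.0049  1.239 ] [-1.4 -0.   0.4] 1.004
[549.49835217  11.71966547 169.        ]
```

View pics/w14z.png

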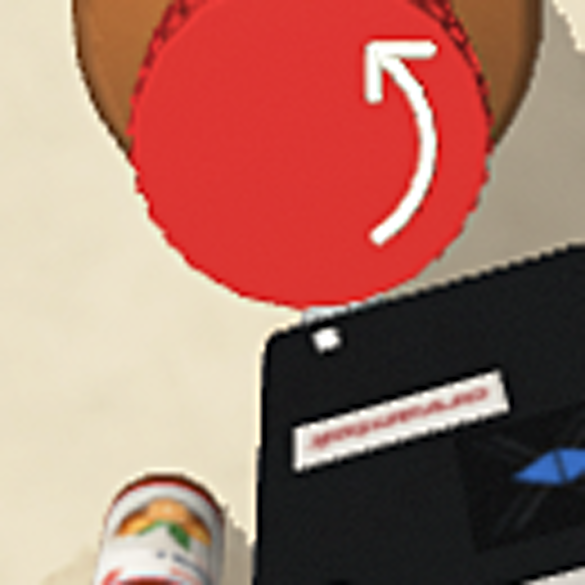

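```bash
python3 - <<'E'
from blue import *
print(atz("w14",(258.7,199.8),169))
R=[]
for t,u in(("w13",(245.2,213)),("w14",(258.7,199.8))):
    f=np.load(t+".npz");R.append(ray(f["K"],f["T"],u))
print(tri(R))
E
python3 to.py 549.1 11.6 150
```

```text
[548.92456263  11.76424556 169.        ]
(array([547.69285422,  12.32782744, 173.48986606]), [0.2, 0.2])
21.38 [548.5  10.6 235.9] [ 3.1079 -0.0052  1.2393] [-0.6  0.  -0.1] 1.002 delta [ 0.7 -2.6 85.8]
```

>>> servo_tool:
  series: "0.5 -1.5 46 0 0"

```text
time_s: 21.5
tool_pos: [550.3, 11.1, 192.5]
eef_rot: [3.102, -0.007, 1.239]
wrist_force: [1.0, -0.1, -0.9]
opening: 0.999
```

```bash
python3 st.py; python3 st.py;python3 to.py 549 11.8 143.5
```

```text
21.7 [548.7  11.4 190.7] [ 3.1082 -0.0051  1.2393] [ 0.  -0.2  0.3] 1.001
21.9 [549.3  11.3 191.5] [ 3.1057 -0.0057  1.2392] [-0.6  0.4  0.2] 1.001
21.9 [549.3  11.3 191.5] [ 3.1057 -0.0057  1.2392] [-0.6  0.4  0.2] 1.001 delta [ 0.1 -2.2 48. ]
```

>>> servo_tool:
  series: "0.1 -2.2 46 0 0"

```text
time_s: 22.02
tool_pos: [551.0, 11.5, 148.8]
eef_rot: [3.099, -0.007, 1.239]
wrist_force: [0.8, -0.0, -1.2]
opening: 0.998
```

```bash
python3 st.py; python3 st.py;python3 to.py 549 11.8 143.5;python3 look.py w15
```

```text
22.225 [549.   11.8 146.6] [ 3.1058 -0.0056  1.2393] [0.4 0.5 0.6] 1.001
22.425 [549.6  11.7 147.1] [ 3.1037 -0.0061  1.2393] [ 0.2 -0.2  0.3] 1.002
22.42 [549.6  11.7 147.1] [ 3.1037 -0.0061  1.2393] [ 0.2 -0.2  0.3] 1.002 delta [-0.1 -0.7  3.6]
22.42 [549.6  11.7 147.1] [ 3.1037 -0.0061  1.2393] [ 0.2 -0.2  0.3] 1.002
```

View pics/w15.png

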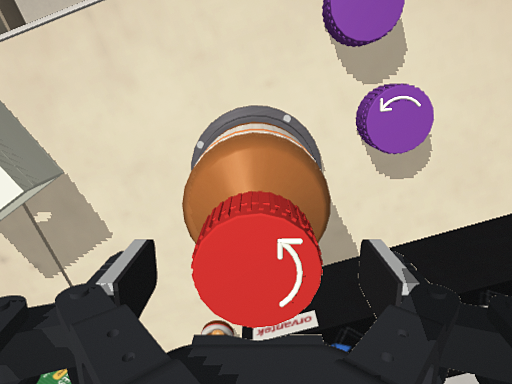

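>>> servo_tool:
  series: "0 -0.7 2.5 0 0;0 0 0 0 255;0 0 0 0 255;0 0 0 0 255;0 0 0 0 255;0 0 0 0 255;0 0 0 0 255"
  force: 80

```text
time_s: 23.35
tool_pos: [549.1, 11.9, 145.8]
eef_rot: [3.103, -0.006, 1.239]
wrist_force: [-0.4, -0.4, 1.3]
opening: 0.581
```

```bash
python3 look.py w16
```

```text
23.35 [549.1  11.9 145.8] [ 3.1025 -0.0061  1.2393] [-0.4 -0.4  1.3] 0.581
```

View pics/w16.png

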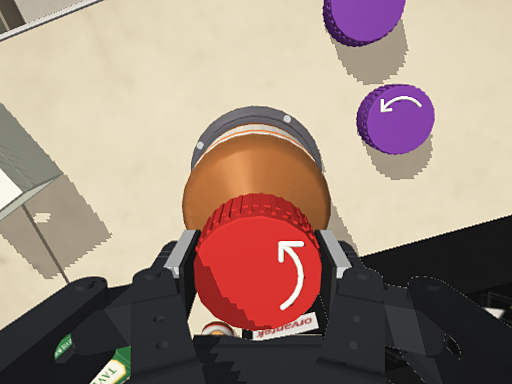

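>>> servo_tool:
  series: "0 0 2.5 0 255;0 0 2.5 0 255;0 0 2.5 0 255"

```text
time_s: 23.78
tool_pos: [549.3, 11.8, 139.4]
eef_rot: [3.102, -0.006, 1.239]
wrist_force: [-7.2, 0.2, 12.1]
opening: 0.579
```

```bash
python3 - <<'E'
from h import *
for i in range(4):
    s=monitor.sense();print(np.round(s["time_s"],3),np.round(s["tool_pos"],1),np.round(s["eef_rot"],4),np.round(s["wrist_force"],1),np.round(s["moment"],2)); cams.camera("wrist")
E
```

```text
23.775 [549.3  11.8 139.4] [ 3.1019 -0.0062  1.2394] [-7.2  0.2 12.1] [ 0.01  1.12 -0.  ]
23.825 [549.3  11.8 139.1] [ 3.102  -0.0062  1.2394] [-5.  -0.1 11.5] [ 0.03  0.77 -0.03]
23.875 [549.3  11.8 139.3] [ 3.1019 -0.0062  1.2395] [-5.2  1.2 11.6] [0.02 0.97 0.03]
23.925 [549.3  11.8 139.4] [ 3.1019 -0.0062  1.2395] [-5.9  0.1 11.8] [-0.03  1.    0.06]
```

>>> servo_tool:
  series: "0 0 1.2 -6 255;0 0 1.2 -6 255"

```text
time_s: 24.22
tool_pos: [550.0, 11.6, 138.7]
eef_rot: [3.099, 0.003, 1.454]
wrist_force: [-6.6, -1.8, 17.2]
opening: 0.581
```

```bash
cat >q.py <<'E'
from h import *
s=monitor.sense();print(np.round(s["time_s"],3),np.round(s["tool_pos"],1),np.round(s["eef_rot"],4),np.round(s["wrist_force"],1),np.round(s["moment"],2))
E
python3 q.py
```

```text
24.225 [550.   11.6 138.7] [3.0991e+00 2.7000e-03 1.4537e+00] [-6.6 -1.8 17.2] [-0.01  1.   -0.23]
```

>>> servo_tool:
  series: "0 -0.3 0.8 -8 255;0 -0.3 0.8 -8 255"

```text
time_s: 24.48
tool_pos: [549.8, 11.2, 139.0]
eef_rot: [3.1, 0.016, 1.741]
wrist_force: [-5.1, -1.7, 14.3]
opening: 0.582
```

```bash
python3 q.py
```

```text
24.475 [549.8  11.2 139. ] [3.0997 0.0159 1.741 ] [-5.1 -1.7 14.3] [-0.14  0.77 -0.21]
```

>>> servo_tool:
  series: "0.2 -0.3 0.8 -8 255;0.2 -0.3 0.8 -8 255"

```text
time_s: 24.72
tool_pos: [549.7, 10.9, 139.2]
eef_rot: [3.104, 0.029, 2.029]
wrist_force: [-5.0, -1.4, 13.1]
opening: 0.583
```

```bash
python3 q.py
```

```text
24.725 [549.7  10.9 139.2] [3.1044 0.0292 2.0291] [-5.  -1.4 13.1] [-0.14  0.75 -0.13]
```

>>> servo_tool:
  series: "0.3 -0.3 0.8 -8 255;0.3 -0.3 0.8 -8 255"

```text
time_s: 24.98
tool_pos: [549.6, 10.5, 139.4]
eef_rot: [3.113, 0.041, 2.317]
wrist_force: [-4.2, -2.1, 13.2]
opening: 0.585
```

```bash
python3 q.py; python3 look.py w17
```

```text
24.975 [549.6  10.5 139.4] [3.113  0.0412 2.3173] [-4.2 -2.1 13.2] [-0.17  0.53 -0.1 ]
24.98 [549.6  10.5 139.4] [3.113  0.0412 2.3173] [-4.2 -2.1 13.2] 0.585
```

View pics/w17.png

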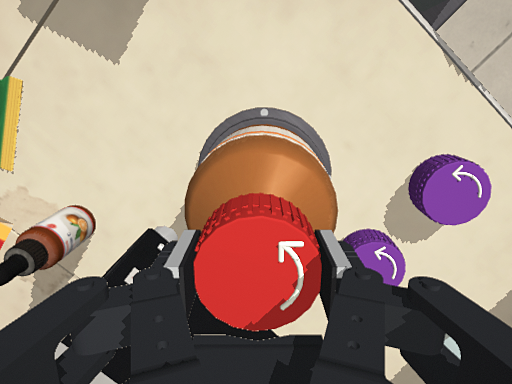

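```bash
python3 to.py 549.2 11.2 190
```

```text
25.02 [549.6  10.4 139.4] [3.1133 0.0417 2.3255] [-3.7 -3.1 12.9] 0.584 delta [ -1.3   1.6 -50.6]
```

>>> servo_tool:
  series: "-0.2 0.2 -4 0 255;-0.2 0.2 -5 0 255;-0.2 0.2 -5 0 255"

```text
time_s: 25.4
tool_pos: [549.6, 10.4, 153.9]
eef_rot: [3.114, 0.042, 2.326]
wrist_force: [0.7, 0.7, -0.4]
opening: 0.581
```

```bash
python3 st.py; python3 q.py;python3 to.py 549.2 11.2 198
```

```text
25.6 [549.7  10.4 153.7] [3.1135 0.0417 2.3263] [-0.5 -0.9 -0.5] 0.581
25.6 [549.7  10.4 153.7] [3.1135 0.0417 2.3263] [-0.5 -0.9 -0.5] [-0.01  0.07 -0.  ]
25.6 [549.7  10.4 153.7] [3.1135 0.0417 2.3263] [-0.5 -0.9 -0.5] 0.581 delta [ -1.    1.4 -44.2]
```

>>> servo_tool:
  series: "-0.3 0.4 -14 0 255;-0.3 0.4 -15 0 255;-0.3 0.4 -13 0 255"

```text
time_s: 25.98
tool_pos: [548.8, 11.2, 197.9]
eef_rot: [3.114, 0.041, 2.326]
wrist_force: [0.7, 0.3, -0.3]
opening: 0.582
```

```bash
python3 st.py; python3 q.py;python3 look.py w18; python3 - <<'E'
from h import *
X=[]
for n,r in(("scene",(165,255,255,345)),("side",(135,225,235,325))):
    p=cams.camera(n);x=p["img"][r[0]:r[1],r[2]:r[3],::-1]
    X.append(cv2.resize(x,(400,400),interpolation=cv2.INTER_CUBIC))
cv2.imwrite("pics/b18.png",np.hstack(X))
E
```

```text
26.175 [548.7  11.2 196.5] [3.1144 0.0405 2.3263] [ 0.3 -0.7 -1. ] 0.586
26.175 [548.7  11.2 196.5] [3.1144 0.0405 2.3263] [ 0.3 -0.7 -1. ] [0.06 0.02 0.01]
26.18 [548.7  11.2 196.5] [3.1144 0.0405 2.3263] [ 0.3 -0.7 -1. ] 0.586
```

View pics/w18.png

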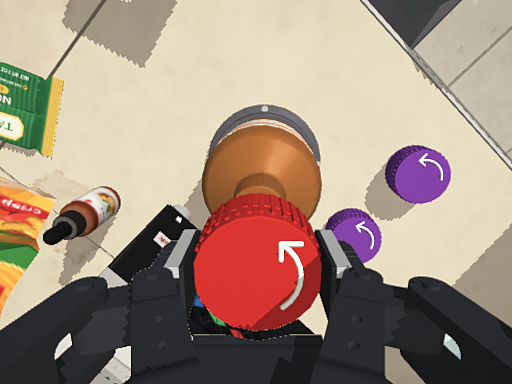

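View pics/b18.png

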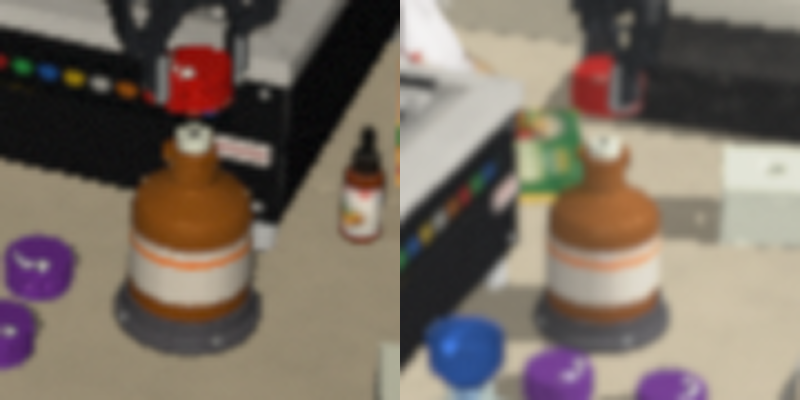

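```bash
python3 - <<'E'
from h import *
X=[]
for n,r in(("scene",(140,290,130,280)),("side",(180,330,190,340))):
    p=cams.camera(n);x=p["img"][r[0]:r[1],r[2]:r[3],::-1]
    X.append(cv2.resize(x,(400,400),interpolation=cv2.INTER_CUBIC))
cv2.imwrite("pics/b19.png",np.hstack(X))
E
python3 q.py
```

```text
26.425 [548.5  11.2 195.9] [3.1151 0.0396 2.3263] [ 0.3  0.3 -0.6] [ 0.01 -0.02  0.  ]
```

View pics/b19.png

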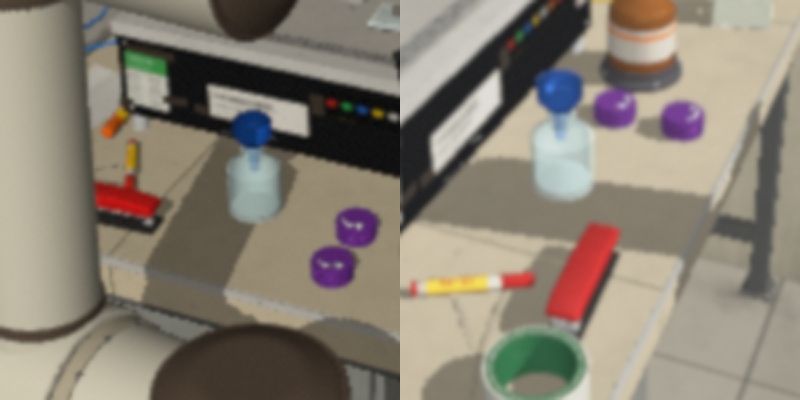

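The funnel sits upright and fully down in the jar, which has not moved. The cap is off and held, with no load on the wrist. Handing in.

```bash
python3 -c "
from plant import robot
print(robot.close_job())"
```

```text
the job is handed in; nothing more can be done
None
```

I handed the job in at about 26.4 s with the funnel seated in the jar and the gripper holding the red cap above the bottle.

- **Funnel:** I lifted it out of the stand and lowered it into the jar's neck until it would go no further. The wrist then read about 10 N, and my pose model put the ledge at 100 mm, the rim height. I let it go, and the last pictures show it upright in the jar. The jar showed no movement in the pictures, which I checked by eye.
- **Cap:** I pressed it down 6–7 mm, very nearly onto its solid stop, with a brief peak of 17 N. I turned it 62° counter-clockwise while pressed and lifted it about 50 mm. The side pictures show the bottle's neck open and the cap in the gripper, and the wrist reads about 0 N.

**Checks that disagreed or fell short:**
- **Tilt:** the tool tilted about 2.5–3° over the moves, so I estimate the cap is up to about 2.7° off level. I did not measure the cap's tilt directly.
- **Camera disagreement:** before I inserted the funnel, the wrist and fixed cameras differed by about 2.5 mm on where its tip was relative to the jar. I corrected in small steps, and the stem went in with no side force until the final press, when about 4 N appeared.

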